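# Hang and lock the clip shelf on the slotted upright

### The job

Pick up the small red hair-clip shelf, pass both its steel hooks through the two open upper slots of the grey slotted upright, feeling for the slots if need be, then press it gently down until the orange catch snaps into it and the shelf is fully home, level and locked. Do not force it, let go of it when it is locked, and leave everything else where it is.

Things in the scene. Friction and masses are not known exactly. Their poses are not given: they have to be found in the camera images.
- shelf: Loose red plastic hook-on shelf, about 140 g, standing on the trunk. Origin: underside, middle of the rear face; z up, x to the rear (hook side), y across. Rear wall 90 wide, x -5 to 0, up to z 73. Tray floor z 0 to 4, rims up to z 14, reaching forward to x -68. A white upright web in the middle is the grip.
- web (a point): Grip point of the shelf, at its x -42, y 0, z 76 (shelf axes). White web 12 thick (y -6 to 6), x -65 to -8, z 4 to 92; 37 mm free either side above the tray. Pinch across y from above with the pads at this height; held this high the gripper's body stays above the upright's top.
- hooks (a point): Middle between the shelf's two steel hooks, at its x 8.5, z 58 (shelf axes). Hooks at shelf y -25 and +25, each 6 wide: an arm from the rear wall to x 10.5 at z 58 to 66, and a tongue (x 6.5 to 10.5) hanging down from its end to z 42.
- window (a point): Middle of the window low in the shelf's rear wall, at its x -2.5, z 12.5: 32 wide, z 5 to 20. Below it a round 5 mm bar (z 0 to 5) that must ride over the catch.
- upright: Fixed slotted upright: black foot 110 x 130 x 10 (x -25 to 85), two aluminium side rails (y 48 to 57 each side, x 5 to 27, up to z 164), between them a grey slotted strip 76 wide, 5 thick (x 0 to 5), top at z 172. Origin on the trunk under the strip's front face, middle; z up. Its front looks along -x of this frame: the shelf goes there. Dark lower slots are only marks.
- slots (a point): Upright's axes, strip's front face, nominally midway between the two slots, z 141. Slots at y -25 and +25, 11 wide, z 118 to 164, open behind. All strip, slot, catch and tab places are nominal: the strip was clamped by hand and sits, with all of these, up to 9 mm to either side (y) and up to 8 mm higher or lower; not measured: feel for slots and for the end of the way down.
- seat (a point): Shelf origin when locked (axes parallel; upright's z 60, front face), nominal as for slots. Enter with the origin 27 mm above it (2.5 mm spare either side, 3 mm in height at worst), slide +x: off the slots the hooks stop with the origin at x -10.5; in them the rear wall stops at 0. Then down: tongues pass behind with 1.5 mm play; catch met 13 mm above home, snaps 1.5 mm above; then a hard stop.
- catch (a joint): Orange sprung wedge in the strip's middle, 24 wide; tip 5 mm out of the face at upright z 66.5, sloping back upwards. Value: m pushed in; 0 out, up to 0.005 while the bar passes, back at 0 when locked in the window. Riding over it takes about 5 to 12 N downward; a shelf not pressed stays up on it. Above 40 N between shelf and upright the plastic cracks.
- telltale (a joint): Small green tab on the strip's face at y 26 to 36, 9 mm out, top at upright z 66 (nominal), very light spring (under 0.5 N). The shelf's underside pushes it down over the last 6 mm of its way. Value: m pushed down; 0 free, 0.006 with the shelf fully home, above 0.0045 once the catch has snapped.
- comb: grey comb 150 x 30 x 6 mm lying flat, bystander; origin underside middle
- clip_tray: white slotted tray of hair clips 160 x 90 x 22 mm, bystander; origin underside middle
- jar: round glass jar with white cap, 56 across, 55 high, bystander; origin underside middle
- tweezer: steel tweezer about 105 mm long, lying flat, bystander; origin underside
- brush: dark wooden hairbrush 210 x 55 x 30 mm lying bristles down, bystander; origin underside near its middle
- ring_dish: small white dish 80 across, 22 high, bystander; origin underside middle
- polish: small red bottle 28 across, 60 high, standing in the green vanity case (300 x 200 x 70 mm, mirror lid open) on the right, bystander; origin underside middle
There are look-alikes about, which are no part of the job. Of the things that look like the shelf, the largest one is meant. Of the things that look like the upright, the larger one is meant.

How it is judged:
By the outcome, as a careful person would: the job done as asked, in the order asked, and still so for the second after the job is handed in, with the robot touching nothing.
It also fails if it takes over 61 s, if anything falls off the work surface, if the arm or the gripper's body presses on something with over 40 N, if the wrist force passes 120 N, or if a joint passes its speed limit or range.

### The arm

A 6-joint arm with a two-finger parallel gripper is mounted at the origin on the work surface. World frame = base frame: x ahead of the robot, y to its left, z up, the work surface at z = 0. Lengths are in m, angles in rad, forces in N, time in s.
With the tool pointing down it reaches from about 0.35 to 0.85 m from the base axis. Payload 8.1 kg.
Tool frame: the origin (TCP) lies on the mounting face of the last link; the fingertips stand 186 mm ahead of it and the grasp point (between the pads) lies 167 mm ahead of it; z points along the fingers, y is the line along which they close (so a half turn about z gives the same grasp; the last joint's range is limited). The gripper opens to 93 mm and grips with 3 to 60 N. Pads are 15 mm wide; open, the fingers measure 128 mm over their backs; the gripper's body (75 mm by 188 mm) begins 65 mm behind the grasp point.
Start: joints at [1.025, 0.13, 1.488, -0, 1.523, -0.085], TCP at [0.267, 0.537, 0.405] pointing down, gripper open.
Joint ranges: [-2.96, 2.96], [-0.89, 2.26], [0.02, 2.5], [-1.34, 4.48], [0, 2.73], [-2.66, 2.66]. Speed limits (rad/s): [2.39, 2.39, 2.79, 3.14, 3.14, 3.14].

### API

Orientations are given as a rotation vector (axis times angle).
In Python, from plant import read_state, read_camera, camera_params, close_job gives the robot as it stands. The module is installed in compiled form; this text tells all that it offers.
- The arm moves only by the tool servo_tool, never from a script. Its argument "increments" is a list of rows, each an object with "slide": the shift along the tool's x, y, z in mm, a list of three; "dr": the turn, a rotation vector about the tool's x, y, z in rad, a list of three; "jaw": the closure, from 0 (fully open) to 1 (shut). In form: [{"slide": [x, y, z], "dr": [ax, ay, az], "jaw": jaw}, ...]. A call has 1 to 20 rows; each row is the pose to reach, as a shift and turn from the pose commanded when the call began, along the tool's axes at that moment; what a row does not reach only later rows make up. A row lasts 1/10 s, in which the tool goes at most 50 mm and 8.59 degrees, less where a joint would pass 70% of its speed; a pose out of reach is approached as far as the arm can. A call with a gripper value outside its range is refused whole. The fingers move at their own pace and stop on an object; "force" is the grip in N (left out, the last holds). Time passes only in rows, so rows that repeat a pose let the fingers close. It gives the time, the measured TCP pose, the force, the opening and the grip force at its end, in the units of the state.
- read_state(): the state, without advancing time (a new reading comes with each control period).
- read_camera(name): name is "scene" or "top" or "wrist"; returns (picture, depth): 480x640x3 uint8, red, green, blue; 480x640 float32, m along the optical axis (not along the pixel's ray), 0 where there is no reading.
- camera_params(name): a dict with "fx", "fy", "cx", "cy" (pixels), "k1" (the pictures are not rectified: a ray, as slopes to the right and down, at radius r is drawn at 1 + k1 r^2 times it, then the intrinsics apply), "rvec" (rotation vector, rad) and "tvec" (3), from world to camera coordinates, as OpenCV has them. Camera axes: x right, y down, z forward; pixel columns grow to the right and rows downward; lengths in m; the calibration is good to about 2 mm. A picture is of the moment at which its call begins: read the wrist's pose just before it. camera_params takes no time and is no camera call; for the wrist camera it gives the pose at the moment of the call.
- close_job(): hands the job in; it is judged then, once.
The state is a dict: "t": time; "q": joint angles; "dq": joint speeds; "joint_torque": joint torques, N m; "tool_pos": TCP position; "orientation": TCP orientation; "force": force on the tool from outside, world axes, zero at the start; "wrist_torque": the same for the moment, N m; "opening": finger opening in m; "gripper_force": force on a finger pad.
Only numpy, scipy, OpenCV 4.12 (cv2) and the standard library are available. Lean on these libraries where they do the work, as an engineer would, in place of code of your own. Each camera call takes 0.05 s, during which the arm holds its last target. There are 200 camera calls.

## Working session

There is one attempt and no reset: what is moved stays moved. The work goes in short steps, Python scripts to look and compute and a tool call to move; the robot and the scene stay as the last step left them, time stands still between calls to the robot, and variables do not carry over. Pictures are saved under pics/ and viewed, at most 10 in all, crops included, and the job is handed in when it is done.

Besides the shell and the picture viewer there is one more tool, called after ">>>" as name(argument=value, ...) on one line, values as JSON. servo_tool: Moves the arm, as the interface text tells. Its arguments: {"type":"object","properties":{"increments":{"type":"array"},"force":{"type":"number"}},"required":["increments"]}

```bash
mkdir -p pics; cat > h.py <<'E'
import numpy as np, cv2
from plant import *
def grab(n):
    P=camera_params(n); s=read_state(); im,d=read_camera(n); return im,d,P,s
def cloud(d,P):
    h,w=d.shape; u,v=np.meshgrid(np.arange(w),np.arange(h))
    K=np.array([[P['fx'],0,P['cx']],[0,P['fy'],P['cy']],[0,0,1.]])
    pts=np.stack([u,v],-1).reshape(-1,1,2).astype(float)
    n=cv2.undistortPoints(pts,K,np.array([P['k1'],0,0,0.])).reshape(h,w,2)
    C=np.concatenate([n*d[...,None],d[...,None]],-1)
    R=cv2.Rodrigues(np.array(P['rvec'],float))[0]
    return (C-np.array(P['tvec']).ravel())@R
E
python3 - <<'E'
from h import *
ims=[]
for n in('scene','top'):
    im,d,P,s=grab(n); X=cloud(d,P); np.savez(f'{n}.npz',im=im,d=d,X=X)
    cv2.imwrite(f'pics/{n}.png',im[...,::-1])
print(s)
E
```

```text
{'t': 0.05, 'q': array([ 1.02462186e+00,  1.31152475e-01,  1.48928574e+00, -3.50603741e-05,
        1.52302722e+00, -8.53933164e-02]), 'dq': array([-0.00080437, -0.00118426,  0.00026266,  0.00109497, -0.00093277,
       -0.00022479]), 'joint_torque': array([ 1.62767719e-03, -5.61772156e+01, -4.93487298e+01,  7.70992110e-02,
        3.01416591e-02, -8.09725543e-05]), 'tool_pos': array([0.26664697, 0.53722765, 0.40368879]), 'orientation': array([-7.17279056e-01, -3.05804877e+00,  2.81289630e-03]), 'force': array([-0.29908111,  0.46939891,  0.55888104]), 'wrist_torque': array([3.77441213e-02, 2.65776882e-02, 2.00145439e-05]), 'gripper_force': 0.0, 'opening': 0.09311461284043214}
```

View pics/scene.png

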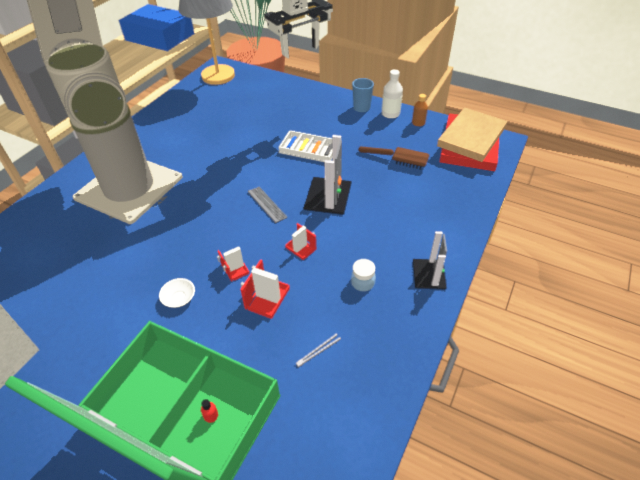

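View pics/top.png

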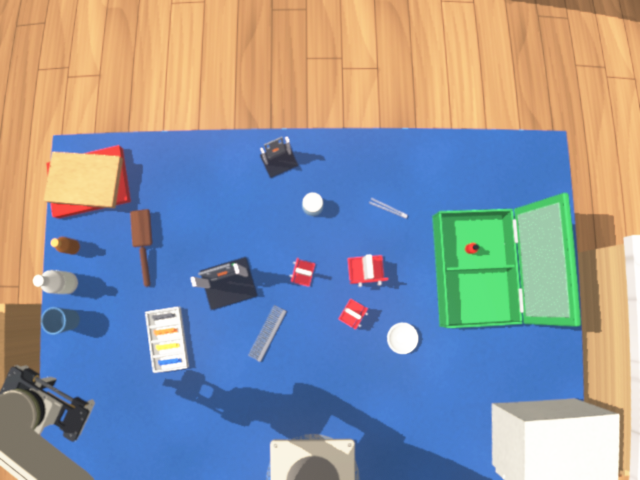

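The three red shelves in the top view are at (303,272), (352,313) and (367,268). The one at (367,268), scene (265,290), is clearly the largest. Of the two uprights, top (230,282) and (278,155), the one at (230,282) is larger. I'll measure those two and crop them to confirm.

```bash
python3 - <<'E'
from h import *
for n,box in(('top',(340,405,240,300)),('scene',(238,295,255,320))):
    z=np.load(n+'.npz'); im=z['im'];X=z['X'];hsv=cv2.cvtColor(im,cv2.COLOR_RGB2HSV)
    red=((hsv[...,0]<8)|(hsv[...,0]>172))&(hsv[...,1]>140)&(hsv[...,2]>70)
    white=(hsv[...,1]<60)&(hsv[...,2]>150)
    B=np.zeros(red.shape,bool);B[box[2]:box[3],box[0]:box[1]]=1
    ok=z['d']>0
    for nm,m in(('red',red),('white',white)):
        p=X[m&B&ok];p=p[p[:,2]>.003]
        print(n,nm,len(p),p.min(0).round(3),p.max(0).round(3))
        q=p if nm=='red' else p[p[:,2]>.08]
        if len(q)>4:
            r=cv2.minAreaRect((q[:,:2]*1000).astype(np.float32));print(r, cv2.boxPoints(r).round(0).tolist())
        if nm=='red':
            for a,b in((.0,.02),(.06,.08)):
                q=p[(p[:,2]>a)&(p[:,2]<b)]
                if len(q)>4:print(a,b,cv2.minAreaRect((q[:,:2]*1000).astype(np.float32)))
    # upright
    B[:]=0
    if n=='top':B[245:320,180:270]=1
    else:B[130:220,295:355]=1
    p=X[B&ok]
    for a,b in((.004,.02),(.15,.169),(.169,.19)):
        q=p[(p[:,2]>a)&(p[:,2]<b)]
        if len(q)>4:
            r=cv2.minAreaRect((q[:,:2]*1000).astype(np.float32));print(n,'up',a,b,len(q),r,cv2.boxPoints(r).round(0).tolist())
    org=(hsv[...,0]>5)&(hsv[...,0]<18)&(hsv[...,1]>150)&B&ok
    gr=(hsv[...,0]>45)&(hsv[...,0]<85)&(hsv[...,1]>100)&B&ok
    for m in(org,gr):
        if m.any():print(X[m].mean(0).round(3),m.sum())
a=cv2.imread('pics/top.png');s=cv2.imread('pics/scene.png')
c=[cv2.resize(q,(400,300),interpolation=cv2.INTER_CUBIC) for q in(a[235:310,330:430],a[240:315,180:280],s[240:330,220:340],s[125:223,270:400])]
cv2.imwrite('pics/crop.png',np.vstack([np.hstack(c[:2]),np.hstack(c[2:])]))
E
```

```text
top red 472 [ 0.518 -0.192  0.003] [ 0.589 -0.101  0.08 ]
((554.0066528320312, -145.25643920898438), (66.44078826904297, 89.78276824951172), 4.041168689727783) [[518.0, -103.0], [524.0, -192.0], [590.0, -188.0], [584.0, -98.0]]
0.0 0.02 ((554.0838623046875, -145.80355834960938), (66.3090591430664, 88.72428131103516), 4.107780456542969)
0.06 0.08 ((523.4329833984375, -147.3576202392578), (5.018728733062744, 89.67676544189453), 4.252556324005127)
top white 225 [ 0.509 -0.176  0.004] [ 0.589 -0.12   0.099]
((556.7796020507812, -145.19821166992188), (55.50822830200195, 12.57869815826416), 3.3559112548828125) [[529.0, -141.0], [529.0, -153.0], [585.0, -150.0], [584.0, -137.0]]
top up 0.004 0.02 1906 ((524.1360473632812, 230.0787811279297), (240.42930603027344, 197.93453979492188), 89.93135070800781) [[425.0, 110.0], [623.0, 110.0], [623.0, 350.0], [425.0, 350.0]]
top up 0.15 0.169 178 ((537.0648193359375, 223.31016540527344), (27.965410232543945, 113.22586822509766), 17.053939819335938) [[507.0, 273.0], [540.0, 165.0], [567.0, 173.0], [534.0, 282.0]]
[0.543 0.224 0.071] 13
scene red 713 [
[... 401 characters left out ...]
.67510223388672), 4.4485578536987305)
scene white 752 [ 0.443 -0.178  0.003] [ 0.585 -0.09   0.095]
((555.6229248046875, -146.6355743408203), (57.323974609375, 16.001174926757812), 3.5935678482055664) [[527.0, -140.0], [528.0, -156.0], [585.0, -153.0], [584.0, -137.0]]
scene up 0.004 0.02 1616 ((458.43292236328125, 299.3315734863281), (160.23818969726562, 352.5293884277344), 28.812959671020508) [[303.0, 415.0], [473.0, 106.0], [614.0, 184.0], [444.0, 492.0]]
scene up 0.15 0.169 169 ((535.423095703125, 223.73983764648438), (27.236236572265625, 117.72344970703125), 15.385274887084961) [[507.0, 277.0], [538.0, 163.0], [564.0, 171.0], [533.0, 284.0]]
[0.461 0.315 0.034] 48
[0.559 0.205 0.048] 18
```

View pics/crop.png

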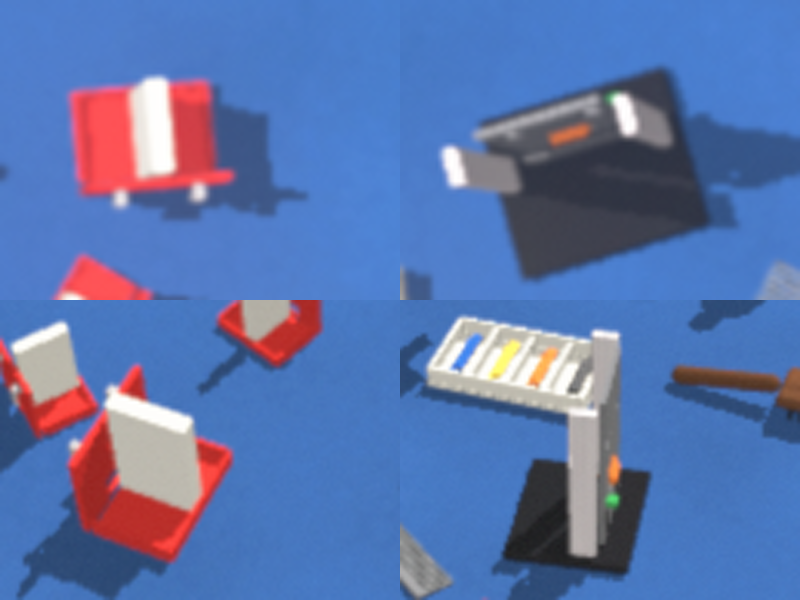

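The crop shows the large shelf with its hooks facing the robot, and the larger upright with its slotted face (orange catch, green tab) looking away from the robot. The shelf has to go on from the far side. Next I'll check the rail-top clusters, the wrist camera mounting and the move numbers.

```bash
cat >> h.py <<'E'
def move_to(grasp,yaw_deg):
    """slide(mm) and turn to bring grasp point to grasp, tool y at yaw_deg, pointing down"""
    from scipy.spatial.transform import Rotation as Ro
    s=read_state(); R=Ro.from_rotvec(s['orientation']).as_matrix()
    a=np.radians(yaw_deg); y=np.array([np.cos(a),np.sin(a),0]);z=np.array([0,0,-1.]);T=np.stack([np.cross(y,z),y,z],1)
    tcp=np.array(grasp)-.167*z
    return (R.T@(tcp-s['tool_pos'])*1000).round(1), Ro.from_matrix(R.T@T).as_rotvec().round(4)
E
python3 - <<'E'
from h import *
from scipy.spatial.transform import Rotation as Ro
s=read_state();P=camera_params('wrist');R=Ro.from_rotvec(s['orientation']).as_matrix()
Rc=Ro.from_rotvec(np.ravel(P['rvec'])).as_matrix();c=-Rc.T@np.ravel(P['tvec'])
print('cam in tool',(R.T@(c-s['tool_pos'])).round(3),'axes',(R.T@Rc.T).round(2).tolist(),P['fx'])
for n,B in(('top',(245,320,180,270)),('scene',(130,220,295,355))):
    z=np.load(n+'.npz');X=z['X'][B[0]:B[1],B[2]:B[3]];im=z['im'][B[0]:B[1],B[2]:B[3]]
    p=X[(X[...,2]>.160)&(X[...,2]<.168)];a=p[p[:,1]>.25];b=p[p[:,1]<.2]
    print(n,len(a),len(b))
    for q in(a,b):print(cv2.minAreaRect((q[:,:2]*1000).astype(np.float32)))
    v=im.max(-1);m=(v<75)&(X[...,2]>.005)&(X[...,2]<.016)
    p=X[m];r=cv2.minAreaRect((p[:,:2]*1000).astype(np.float32));print('foot',len(p),r,cv2.boxPoints(r).round().tolist())
print(move_to((.5625,-.1448,.20),94.1))
E
```

```text
cam in tool [0.078 0.    0.02 ] axes [[0.0, -0.96, -0.28], [1.0, 0.0, -0.0], [0.0, -0.28, 0.96]] 345.76911284168256
top 49 46
((528.0450439453125, 267.25750732421875), (18.51726531982422, 38.37702560424805), 59.31114959716797)
((553.5126953125, 179.42974853515625), (36.2359504699707, 17.326797485351562), 61.250431060791016)
foot 612 ((506.98858642578125, 206.8251495361328), (70.88432312011719, 109.68315124511719), 17.04350471496582) [[457.0, 249.0], [489.0, 144.0], [557.0, 165.0], [525.0, 270.0]]
scene 31 31
((526.5388793945312, 264.7180480957031), (17.81881332397461, 37.70248031616211), 63.08690643310547)
((546.968017578125, 181.6732177734375), (27.12142562866211, 28.440187454223633), 14.87867259979248)
foot 798 ((519.0302124023438, 215.75875854492188), (106.81333923339844, 130.37159729003906), 16.72501564025879) [[449.0, 263.0], [487.0, 138.0], [589.0, 169.0], [551.0, 294.0]]
(array([-568.3, -479.3,   37.5]), array([-0.0016, -0.0006, -0.5323]))
```

```bash
python3 - <<'E'
from h import *
print(move_to((.625,.249,.193),-73.3))
E
```

```text
(array([-449.2,  -98.8,   43.9]), array([-1.0000e-03,  1.9000e-03,  2.3894e+00]))
```

>>> servo_tool(increments=[{"slide":[-45,-10,0],"dr":[0,0,0.14],"jaw":0},{"slide":[-90,-20,0],"dr":[0,0,0.28],"jaw":0},{"slide":[-135,-30,0],"dr":[0,0,0.42],"jaw":0},{"slide":[-180,-40,0],"dr":[0,0,0.56],"jaw":0},{"slide":[-225,-50,0],"dr":[0,0,0.7],"jaw":0},{"slide":[-270,-60,0],"dr":[0,0,0.84],"jaw":0},{"slide":[-315,-70,0],"dr":[0,0,0.98],"jaw":0},{"slide":[-360,-80,0],"dr":[0,0,1.12],"jaw":0},{"slide":[-405,-90,0],"dr":[0,0,1.26],"jaw":0},{"slide":[-449,-99,10],"dr":[0,0,1.4],"jaw":0},{"slide":[-449,-99,25],"dr":[0,0,1.54],"jaw":0},{"slide":[-449,-99,44],"dr":[0,0,1.68],"jaw":0},{"slide":[-449,-99,44],"dr":[0,0,1.82],"jaw":0},{"slide":[-449,-99,44],"dr":[0,0,1.96],"jaw":0},{"slide":[-449,-99,44],"dr":[0,0,2.1],"jaw":0},{"slide":[-449,-99,44],"dr":[0,0,2.24],"jaw":0},{"slide":[-449,-99,44],"dr":[0,0,2.389],"jaw":0},{"slide":[-449,-99,44],"dr":[0,0,2.389],"jaw":0},{"slide":[-449,-99,44],"dr":[0,0,2.389],"jaw":0},{"slide":[-449,-99,44],"dr":[0,0,2.389],"jaw":0}])

```text
t: 2.1
tool_pos: [0.6249, 0.2491, 0.3605]
orientation: [3.107, 0.462, -0.001]
force: [0.1, -0.1, -0.4]
opening: 0.0933
gripper_force: 0.0
```

```bash
python3 - <<'E'
from h import *
im,d,P,s=grab('wrist');np.savez('w1.npz',im=im,d=d,X=cloud(d,P));cv2.imwrite('pics/w1.png',im[...,::-1]);print(s['t'],s['tool_pos'],s['orientation'],s['force'],s['q'])
E
```

```text
2.1 [0.62487672 0.24909507 0.36046493] [ 3.10732308e+00  4.62252377e-01 -6.70264480e-04] [ 0.08516301 -0.10808179 -0.36215064] [ 3.03142276e-01  3.47406648e-01  1.31749337e+00 -7.85720740e-06
  1.47712578e+00  1.57858091e+00]
```

View pics/w1.png

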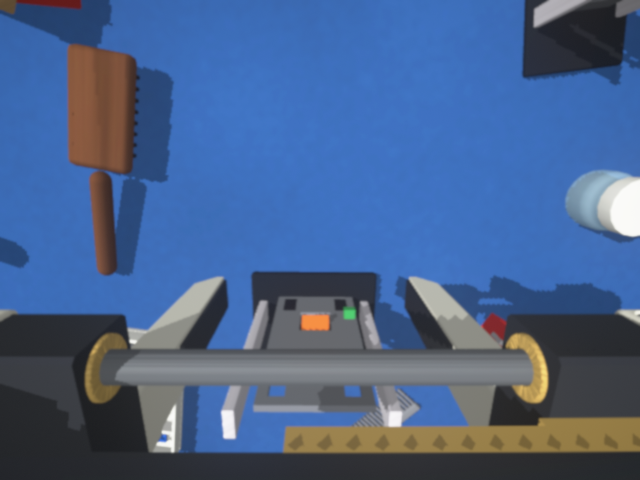

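The view shows the catch at (315,322), the green tab at (349,313), the slots below the gripper rod near (278,390) and (347,393), and the rail tops at (230,425) and (392,418). I'll convert these to upright axes.

```bash
cat >> h.py <<'E'
A=np.radians(16.7);O=np.array([.5485,.2257,0])
U=np.array([[-np.cos(A),-np.sin(A),0],[np.sin(A),-np.cos(A),0],[0,0,1]]) # rows = upright axes
def toU(X): return (X-O)@U.T*1000
E
python3 - <<'E'
from h import *
z=np.load('w1.npz');im=z['im'];X=z['X'];V=toU(X);hsv=cv2.cvtColor(im,cv2.COLOR_RGB2HSV);ok=z['d']>0
B=np.zeros(ok.shape,bool);B[265:440,215:410]=1
o=B&ok&(hsv[...,0]>4)&(hsv[...,0]<20)&(hsv[...,1]>150);g=B&ok&(hsv[...,0]>45)&(hsv[...,0]<85)&(hsv[...,1]>100)
for n,m in(('orange',o),('green',g)):
    q=V[m];print(n,m.sum(),np.percentile(q,[2,50,98],axis=0).round(1).tolist())
# face plane: pts z 80..165, |y|<36
m=B&ok&(V[...,2]>30)&(V[...,2]<170)&(abs(V[...,1])<36)&(abs(V[...,0])<15);m[345:385]=0
p=V[m];p=p[abs(p[:,0]-np.median(p[:,0]))<3];c=np.linalg.lstsq(np.c_[p[:,1],p[:,2],np.ones(len(p))],p[:,0],rcond=None)[0];print('face x=',c,len(p))
# rails tops
m=B&ok&(V[...,2]>160)&(V[...,2]<168)&(abs(V[...,1])>44)&(abs(V[...,1])<62)
for sg in(-1,1):
    q=V[m&(V[...,1]*sg>0)];print('rail',sg,len(q),np.percentile(q,[3,50,97],axis=0).round(1).tolist())
m=B&ok&(V[...,2]>168)&(V[...,2]<185);q=V[m];print('top',len(q),np.percentile(q,[2,50,98],axis=0).round(1).tolist())
# foot
m=B&ok&(im.max(-1)<70)&(V[...,2]>5)&(V[...,2]<15);q=V[m];print('foot',np.percentile(q,[1,50,99],axis=0).round(1).tolist())
for r in(388,393,398,402):
    i=np.arange(240,395);print(r,''.join('#' if abs(V[r,k,0])<8 and ok[r,k] else '.' for k in i), [tuple(V[r,k].round(1)) for k in(262,300,315)])
E
```

```text
orange 387 [[-3.7, -13.4, 58.0], [-0.1, -1.8, 65.7], [3.9, 9.7, 71.6]]
green 153 [[-9.3, 23.8, 9.1], [-5.7, 29.1, 57.6], [19.9, 40.8, 59.2]]
face x= [0.0019973  0.0046482  0.76366552] 5247
rail -1 411 [[5.9, -59.4, 160.4], [15.0, -55.4, 163.4], [26.0, -51.9, 164.4]]
rail 1 240 [[5.8, 44.6, 160.4], [10.2, 48.2, 163.3], [16.9, 52.3, 164.5]]
top 428 [[-88.2, -51.7, 173.8], [-81.0, -47.4, 179.3], [-71.6, 45.6, 184.8]]
foot [[-23.9, -64.7, 6.5], [-10.2, -7.1, 9.6], [53.8, 58.8, 11.3]]
388 ###...............#############..............#######################################################.###...............#############...........###########. [(np.float64(1.1), np.float64(-36.5), np.float64(148.7)), (np.float64(0.9), np.float64(-11.4), np.float64(148.9)), (np.float64(0.3), np.float64(-1.6), np.float64(149.6))]
393 #................#############..............#############################################################...............#############...........########### [(np.float64(1.5), np.float64(-35.9), np.float64(152.9)), (np.float64(1.3), np.float64(-11.3), np.float64(153.1)), (np.float64(0.8), np.float64(-1.6), np.float64(153.6))]
398 ...............###################################################################################################.###################...........########## [(np.float64(2.2), np.float64(-35.3), np.float64(156.7)), (np.float64(1.2), np.float64(-11.0), np.float64(157.7)), (np.float64(0.7), np.float64(-1.5), np.float64(158.2))]
402 ..............#########################################################################################################################...........######### [(np.float64(1.2), np.float64(-34.6), np.float64(161.3)), (np.float64(1.5), np.float64(-10.9), np.float64(160.8)), (np.float64(1.5), np.float64(-1.5), np.float64(160.8))]
```

```bash
python3 - <<'E'
from h import *
z=np.load('w1.npz');X=z['X'];V=toU(X);ok=z['d']>0
# strip top, per column; slot top/bottom
for c in(278,300,320,340,351):
    v=V[340:420,c];k=ok[340:420,c]&(abs(v[:,0])<7)&(v[:,2]>100);print(c,'rows',np.where(k)[0][[0,-1]]+340,'gaps',[(int(i+340),v[i-1].round(1).tolist(),v[i].round(1).tolist()) for i in range(1,80) if k[i]!=k[i-1]])
# catch/green profile
for c in(305,315,325):print(c,[V[r,c][[0,2]].round(1).tolist() for r in range(306,336,3)])
for c in (346,350):print('g',[V[r,c][[0,2]].round(1).tolist() for r in range(304,324,2)])
# fingertip inner edges in tool frame
T=np.array([.62488,.2491,.36046]);a=np.radians(-73.3);yt=np.array([np.cos(a),np.sin(a),0])
m=ok&(X[...,2]>.176)&(X[...,2]<.2)&(abs(V[...,0]+80)<9)
t=(X[m]-T)@yt*1000
for q in(t[t>0],t[t<0]):print('finger',len(q),np.percentile(q,[2,10,50,90,98]).round(1))
E
```

```text
278 rows [347 411] gaps [(347, [1.4, -31.0, 100.0], [0.9, -30.8, 102.1]), (349, [0.2, -30.5, 104.5], [-109.8, -10.2, 270.8]), (396, [133.7, -45.2, -0.8], [1.6, -25.2, 155.5]), (412, [4.8, -24.3, 164.8], [158.1, -45.8, -0.6])]
300 rows [346 412] gaps [(346, [0.6, -13.6, 99.8], [1.0, -13.6, 100.5]), (349, [1.5, -13.5, 102.5], [-109.8, -5.1, 270.7]), (386, [-103.6, -5.0, 275.2], [1.5, -11.6, 146.3]), (413, [6.0, -10.8, 164.2], [159.2, -19.4, -0.4])]
320 rows [347 412] gaps [(347, [1.3, 2.3, 99.9], [1.7, 2.3, 100.8]), (349, [1.5, 2.3, 102.4], [-109.3, -0.5, 270.0]), (386, [-103.3, -0.5, 274.8], [0.8, 1.7, 147.0]), (413, [6.7, 1.6, 163.4], [159.0, 4.6, -0.2])]
340 rows [347 411] gaps [(347, [1.6, 18.2, 99.3], [1.3, 18.1, 101.2]), (349, [1.5, 18.0, 102.2], [-109.7, 4.1, 270.5]), (386, [-102.7, 4.0, 274.0], [1.0, 15.0, 146.7]), (388, [0.9, 15.0, 147.8], [-156.1, -1.7, 340.0]), (389, [-156.1, -1.7, 340.0], [1.2, 14.9, 149.3]), (412, [5.4, 14.0, 164.0], [7.2, 14.1, 162.8])]
351 rows [346 412] gaps [(346, [1.4, 27.1, 98.2], [0.7, 26.8, 100.8]), (349, [0.8, 26.6, 103.4], [-109.9, 6.6, 270.8]), 
[... 170 characters left out ...]
1.0, 64.7], [0.1, 68.0], [2.0, 69.7], [1.0, 76.5], [1.4, 80.7]]
315 [[1.3, 31.1], [1.0, 38.1], [1.3, 43.5], [-4.1, 59.4], [-2.0, 61.0], [-1.0, 64.6], [0.4, 67.4], [1.6, 70.4], [1.1, 76.2], [0.7, 81.6]]
325 [[1.4, 30.9], [1.8, 36.4], [1.5, 43.0], [-3.9, 58.9], [-2.2, 61.3], [-0.4, 63.5], [0.4, 67.3], [1.2, 71.1], [1.4, 75.6], [0.9, 81.3]]
g [[1.0, 27.2], [1.3, 30.9], [-9.1, 55.3], [-8.7, 58.4], [-6.6, 58.2], [-4.5, 58.0], [-2.0, 57.2], [-0.7, 58.4], [1.5, 58.1], [1.3, 62.1]]
g [[1.4, 26.5], [1.2, 31.2], [-8.7, 54.6], [-8.3, 57.7], [-6.2, 57.4], [-5.0, 59.0], [-2.3, 57.8], [-0.7, 58.5], [0.5, 59.9], [1.9, 61.1]]
finger 1067 [45.2 45.3 47.  56.7 59. ]
finger 1052 [-60.7 -58.2 -48.7 -47.  -46.8]
```

The slot tops sit at about z 156, the strip top at 164 and the tab top at 58. All three are about 8 mm below nominal, so the strip is 8 mm low, and the slot mid is at y ≈ -1 in my upright frame. Going to the shelf now.

```bash
python3 - <<'E'
from h import *
print(move_to((.5625,-.1448,.076),-86))
E
```

```text
(array([-174.1,  358.8,  117.6]), array([0.000e+00, 2.000e-04, 2.248e-01]))
```

>>> servo_tool(increments=[{"slide":[-20,40,0],"dr":[0,0,0.05],"jaw":0},{"slide":[-40,80,0],"dr":[0,0,0.1],"jaw":0},{"slide":[-60,120,0],"dr":[0,0,0.15],"jaw":0},{"slide":[-80,160,0],"dr":[0,0,0.2],"jaw":0},{"slide":[-100,200,0],"dr":[0,0,0.225],"jaw":0},{"slide":[-120,240,10],"dr":[0,0,0.225],"jaw":0},{"slide":[-140,280,20],"dr":[0,0,0.225],"jaw":0},{"slide":[-160,320,30],"dr":[0,0,0.225],"jaw":0},{"slide":[-174,359,40],"dr":[0,0,0.225],"jaw":0},{"slide":[-174,359,50],"dr":[0,0,0.225],"jaw":0},{"slide":[-174,359,50],"dr":[0,0,0.225],"jaw":0},{"slide":[-174,359,50],"dr":[0,0,0.225],"jaw":0}])

```text
t: 3.35
tool_pos: [0.5616, -0.1439, 0.3106]
orientation: [-3.139, -0.107, 0.001]
force: [0.1, 0.2, -0.1]
opening: 0.0927
gripper_force: 0.0
```

```bash
python3 - <<'E'
from h import *
im,d,P,s=grab('wrist');X=cloud(d,P);cv2.imwrite('pics/w2.png',im[...,::-1])
hsv=cv2.cvtColor(im,cv2.COLOR_RGB2HSV)
m=(d>0)&(hsv[...,1]<60)&(hsv[...,2]>140)&(X[...,2]>.087)&(X[...,2]<.097)&(abs(X[...,0]-.56)<.06)&(abs(X[...,1]+.145)<.03)
p=X[m];print(len(p),cv2.minAreaRect((p[:,:2]*1000).astype(np.float32)),np.percentile(p,[2,98],axis=0))
print(s['t'],s['tool_pos'],move_to((.5625,-.1448,.076),-86))
E
```

```text
1678 ((553.6771850585938, -144.73944091796875), (57.622257232666016, 11.808778762817383), 4.393410682678223) [[ 0.52615557 -0.15155874  0.09009044]
 [ 0.58194173 -0.13834379  0.09287995]]
3.35 [ 0.56160295 -0.14394745  0.3106488 ] (array([ 0.5,  1.2, 68.2]), array([-0.0002, -0.0004, -0.0011]))
```

View pics/w2.png

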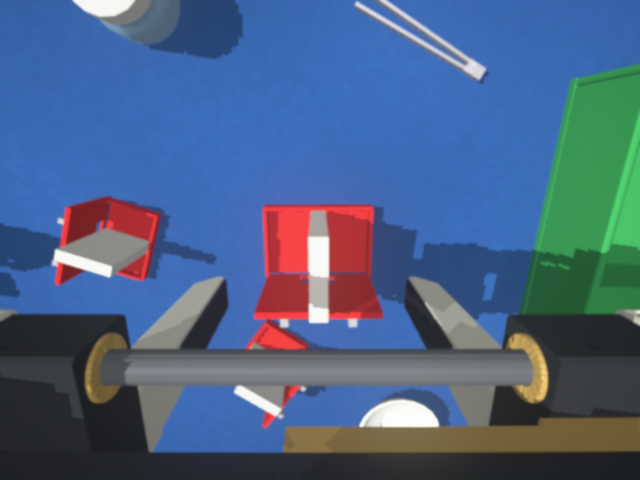

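The large shelf's web is between the fingers at (318,265), squared up. The look-alikes at (105,240) and (270,370) are clear of the fingers. Descending to pinch.

>>> servo_tool(increments=[{"slide":[-1,0.5,25],"dr":[0,0,0],"jaw":0},{"slide":[-1.5,0.5,48],"dr":[0,0,-0.002],"jaw":0},{"slide":[-1.5,0.5,62],"dr":[0,0,-0.002],"jaw":0.3},{"slide":[-1.5,0.5,68],"dr":[0,0,-0.002],"jaw":0.5},{"slide":[-1.5,0.5,68],"dr":[0,0,-0.002],"jaw":0.7},{"slide":[-1.5,0.5,68],"dr":[0,0,-0.002],"jaw":0.8},{"slide":[-1.5,0.5,68],"dr":[0,0,-0.002],"jaw":1},{"slide":[-1.5,0.5,68],"dr":[0,0,-0.002],"jaw":1},{"slide":[-1.5,0.5,68],"dr":[0,0,-0.002],"jaw":1},{"slide":[-1.5,0.5,68],"dr":[0,0,-0.002],"jaw":1},{"slide":[-1.5,0.5,68],"dr":[0,0,-0.002],"jaw":1},{"slide":[-1.5,0.5,68],"dr":[0,0,-0.002],"jaw":1},{"slide":[-1.5,0.5,68],"dr":[0,0,-0.002],"jaw":1}], force=40)

```text
t: 4.7
tool_pos: [0.5601, -0.1454, 0.2427]
orientation: [-3.14, -0.108, 0.0]
force: [0.4, 0.4, 0.4]
opening: 0.012
gripper_force: 40.0
```

```bash
python3 - <<'E'
from h import *
for x in(-130,-72): print(move_to(O+U.T@np.array([x,-1.2,155])/1000,-73.3), (O+U.T@np.array([x,-1.2,155])/1000).round(3))
E
```

```text
(array([ 140.5, -400.9,  -79.3]), array([-0.    ,  0.    , -0.2227])) [0.673 0.264 0.155]
(array([  83.9, -388.1,  -79.3]), array([-0.    ,  0.    , -0.2227])) [0.617 0.248 0.155]
```

>>> servo_tool(increments=[{"slide":[0,0,-15],"dr":[0,0,0],"jaw":1},{"slide":[0,0,-40],"dr":[0,0,0],"jaw":1},{"slide":[0,0,-70],"dr":[0,0,0],"jaw":1},{"slide":[0,0,-100],"dr":[0,0,0],"jaw":1},{"slide":[0,0,-120],"dr":[0,0,0],"jaw":1},{"slide":[0,0,-120],"dr":[0,0,0],"jaw":1},{"slide":[0,0,-120],"dr":[0,0,0],"jaw":1}])

```text
t: 5.4
tool_pos: [0.5601, -0.1454, 0.363]
orientation: [3.139, 0.108, 0.001]
force: [-0.0, -0.3, -2.3]
opening: 0.0121
gripper_force: 40.0
```

>>> servo_tool(increments=[{"slide":[30,-25,0],"dr":[0,0,0],"jaw":1},{"slide":[60,-55,0],"dr":[0,0,-0.02],"jaw":1},{"slide":[90,-90,0],"dr":[0,0,-0.05],"jaw":1},{"slide":[115,-130,0],"dr":[0,0,-0.08],"jaw":1},{"slide":[135,-170,0],"dr":[0,0,-0.11],"jaw":1},{"slide":[141,-210,0],"dr":[0,0,-0.14],"jaw":1},{"slide":[141,-250,0],"dr":[0,0,-0.17],"jaw":1},{"slide":[141,-290,0],"dr":[0,0,-0.2],"jaw":1},{"slide":[141,-330,10],"dr":[0,0,-0.223],"jaw":1},{"slide":[141,-365,20],"dr":[0,0,-0.223],"jaw":1},{"slide":[141,-390,30],"dr":[0,0,-0.223],"jaw":1},{"slide":[140.5,-401,41],"dr":[0,0,-0.223],"jaw":1},{"slide":[140.5,-401,41],"dr":[0,0,-0.223],"jaw":1},{"slide":[140.5,-401,41],"dr":[0,0,-0.223],"jaw":1}])

```text
t: 6.8
tool_pos: [0.6726, 0.2632, 0.3202]
orientation: [3.107, 0.456, -0.004]
force: [0.2, 0.0, -2.4]
opening: 0.0117
gripper_force: 40.0
```

```bash
python3 - <<'E'
from h import *
im,d,P,s=grab('wrist');X=cloud(d,P);V=toU(X);cv2.imwrite('pics/w3.png',im[...,::-1]);np.savez('w3.npz',im=im,X=X,d=d)
print(s['t'],s['tool_pos'],s['force'],toU(s['tool_pos']).round(1),move_to(O+U.T@np.array([-72,-1.2,155])/1000,-73.3))
E
```

```text
6.8 [0.67257043 0.26321829 0.32023254] [ 0.21455812  0.03655883 -2.3647974 ] [-1.296e+02 -3.000e-01  3.202e+02] (array([-57.9,  -1.4,  -0.6]), array([ 0.0006,  0.0008, -0.001 ]))
```

View pics/w3.png

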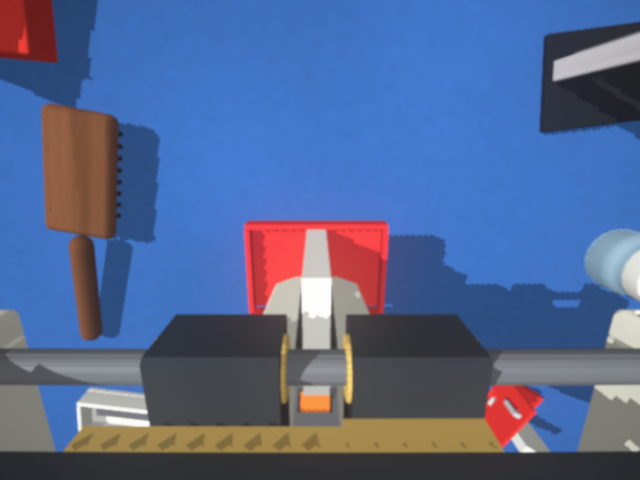

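The shelf is held level. Its web is at (316,295), and the catch is visible just past it at (315,402). I'll compare their lateral positions in this single view.

```bash
python3 - <<'E'
from h import *
z=np.load('w3.npz');im=z['im'];V=toU(z['X']);d=z['d'];hsv=cv2.cvtColor(im,cv2.COLOR_RGB2HSV)
B=np.zeros(d.shape,bool);B[385:420,285:350]=1
o=B&(d>0)&(hsv[...,0]>4)&(hsv[...,0]<20)&(hsv[...,1]>150)
print('catch',o.sum(),np.percentile(V[o],[1,50,99],axis=0).round(1).tolist())
for r in(235,250,265,285,300):
  w=(d[r]>0)&(hsv[r,:,1]<60)&(hsv[r,:,2]>110)&(abs(V[r,:,1])<14)&(V[r,:,2]>100); q=V[r][w];print(r,q[:,1].min().round(1),q[:,1].max().round(1),np.median(q,axis=0).round(1))
w=(hsv[...,1]>140)&((hsv[...,0]<8)|(hsv[...,0]>172))&(d>0)&(abs(V[...,0]+165)<50)&(abs(V[...,1])<60)&(V[...,2]>70)&(V[...,2]<110)
q=V[w];print('tray',np.percentile(q,[0.5,50,99.5],axis=0).round(1).tolist(), cv2.minAreaRect(q[:,:2].astype(np.float32)))
E
```

```text
catch 497 [[-2.7, -13.9, 9.2], [0.8, -1.6, 67.1], [52.8, 13.5, 71.9]]
235 -6.2 4.4 [-151.3   -0.9  103.1]
250 -6.5 4.6 [-151.4   -0.9  132. ]
265 -6.4 4.4 [-151.5   -1.   154.1]
285 -13.6 13.7 [-148.    -0.2  168.3]
300 -13.7 13.5 [-137.9    0.   161.5]
tray [[-154.5, -45.3, 79.7], [-136.5, -1.5, 81.5], [-115.3, 43.4, 92.1]] ((-134.849365234375, -0.9536666870117188), (39.68687057495117, 89.61032104492188), 0.007177074905484915)
```

>>> servo_tool(increments=[{"slide":[-20,-0.8,0],"dr":[0,0,0],"jaw":1},{"slide":[-40,-0.8,0],"dr":[0,0,0],"jaw":1},{"slide":[-60,-0.8,-1],"dr":[0,0,0],"jaw":1},{"slide":[-70,-0.8,-1],"dr":[0,0,0],"jaw":1},{"slide":[-74,-0.8,-1],"dr":[0,0,0],"jaw":1},{"slide":[-76,-0.8,-1],"dr":[0,0,0],"jaw":1},{"slide":[-78,-0.8,-1],"dr":[0,0,0],"jaw":1},{"slide":[-79,-0.8,-1],"dr":[0,0,0],"jaw":1},{"slide":[-80,-0.8,-1],"dr":[0,0,0],"jaw":1},{"slide":[-80,-0.8,-1],"dr":[0,0,0],"jaw":1},{"slide":[-80,-0.8,-1],"dr":[0,0,0],"jaw":1}])

```text
t: 7.95
tool_pos: [0.5959, 0.2422, 0.3226]
orientation: [3.108, 0.457, -0.0]
force: [-0.6, -0.3, -1.9]
opening: 0.0116
gripper_force: 40.0
```

>>> servo_tool(increments=[{"slide":[-1,0,0],"dr":[0,0,0],"jaw":1},{"slide":[-2,0,0],"dr":[0,0,0],"jaw":1},{"slide":[-3,0,0],"dr":[0,0,0],"jaw":1},{"slide":[-4,0,0],"dr":[0,0,0],"jaw":1},{"slide":[-5,0,0],"dr":[0,0,0],"jaw":1},{"slide":[-5,0,0],"dr":[0,0,0],"jaw":1}])

```text
t: 8.55
tool_pos: [0.5909, 0.2406, 0.3228]
orientation: [-3.108, -0.457, 0.0]
force: [0.6, 0.3, -1.7]
opening: 0.0116
gripper_force: 40.0
```

>>> servo_tool(increments=[{"slide":[-1,0,0],"dr":[0,0,0],"jaw":1},{"slide":[-2,0,0],"dr":[0,0,0],"jaw":1},{"slide":[-3,0,0],"dr":[0,0,0],"jaw":1},{"slide":[-4,0,0],"dr":[0,0,0],"jaw":1},{"slide":[-4,0,0],"dr":[0,0,0],"jaw":1}])

```text
t: 9.05
tool_pos: [0.5874, 0.2395, 0.3229]
orientation: [-3.108, -0.457, -0.001]
force: [2.1, 0.1, -2.2]
opening: 0.0116
gripper_force: 40.0
```

>>> servo_tool(increments=[{"slide":[-0.7,0,0],"dr":[0,0,0],"jaw":1},{"slide":[-1.4,0,0],"dr":[0,0,0],"jaw":1},{"slide":[-2,0,0],"dr":[0,0,0],"jaw":1},{"slide":[-2,0,0],"dr":[0,0,0],"jaw":1}])

```text
t: 9.45
tool_pos: [0.5861, 0.2391, 0.3231]
orientation: [-3.108, -0.456, -0.005]
force: [7.9, 1.9, -5.7]
opening: 0.0119
gripper_force: 40.0
```

>>> servo_tool(increments=[{"slide":[1,0,0],"dr":[0,0,0],"jaw":1},{"slide":[1.2,0,1],"dr":[0,0,0],"jaw":1},{"slide":[1.2,0,3],"dr":[0,0,0],"jaw":1},{"slide":[1.2,0,5],"dr":[0,0,0],"jaw":1},{"slide":[1.2,0,7],"dr":[0,0,0],"jaw":1},{"slide":[1.2,0,9],"dr":[0,0,0],"jaw":1},{"slide":[1.2,0,11],"dr":[0,0,0],"jaw":1},{"slide":[1.2,0,11],"dr":[0,0,0],"jaw":1}])

```text
t: 10.25
tool_pos: [0.5868, 0.2394, 0.3119]
orientation: [-3.108, -0.457, -0.002]
force: [6.5, 2.0, -1.3]
opening: 0.0117
gripper_force: 40.0
```

>>> servo_tool(increments=[{"slide":[0.6,0,0],"dr":[0,0,0],"jaw":1},{"slide":[0.6,0,1],"dr":[0,0,0],"jaw":1},{"slide":[0.6,0,2],"dr":[0,0,0],"jaw":1},{"slide":[0.6,0,3],"dr":[0,0,0],"jaw":1},{"slide":[0.6,0,4],"dr":[0,0,0],"jaw":1},{"slide":[0.6,0,5],"dr":[0,0,0],"jaw":1},{"slide":[0.6,0,6],"dr":[0,0,0],"jaw":1},{"slide":[0.6,0,6],"dr":[0,0,0],"jaw":1}])

```text
t: 11.05
tool_pos: [0.5872, 0.2395, 0.3059]
orientation: [-3.108, -0.457, -0.001]
force: [5.4, 1.8, 1.5]
opening: 0.0119
gripper_force: 40.0
```

>>> servo_tool(increments=[{"slide":[0.2,0,1],"dr":[0,0,0],"jaw":1},{"slide":[0.2,0,2],"dr":[0,0,0],"jaw":1},{"slide":[0.2,0,3],"dr":[0,0,0],"jaw":1},{"slide":[0.2,0,4],"dr":[0,0,0],"jaw":1},{"slide":[0.2,0,5],"dr":[0,0,0],"jaw":1},{"slide":[0.2,0,5],"dr":[0,0,0],"jaw":1}])

```text
t: 11.65
tool_pos: [0.5873, 0.2395, 0.3008]
orientation: [-3.108, -0.457, -0.001]
force: [5.0, 1.1, 3.2]
opening: 0.012
gripper_force: 40.0
```

>>> servo_tool(increments=[{"slide":[0,0,0.8],"dr":[0,0,0],"jaw":1},{"slide":[0,0,1.6],"dr":[0,0,0],"jaw":1},{"slide":[0,0,2.4],"dr":[0,0,0],"jaw":1},{"slide":[0,0,3.2],"dr":[0,0,0],"jaw":1},{"slide":[0,0,4],"dr":[0,0,0],"jaw":1},{"slide":[0,0,4],"dr":[0,0,0],"jaw":1}])

```text
t: 12.25
tool_pos: [0.5872, 0.2395, 0.2958]
orientation: [3.108, 0.457, -0.0]
force: [6.4, 2.3, -1.8]
opening: 0.0118
gripper_force: 40.0
```

>>> servo_tool(increments=[{"slide":[0,0,0.5],"dr":[0,0,0],"jaw":1},{"slide":[0,0,1],"dr":[0,0,0],"jaw":1},{"slide":[0,0,1.5],"dr":[0,0,0],"jaw":1},{"slide":[0,0,1.5],"dr":[0,0,0],"jaw":1}])

```text
t: 12.65
tool_pos: [0.5873, 0.2395, 0.295]
orientation: [3.108, 0.457, 0.0]
force: [5.6, 1.7, 1.5]
opening: 0.012
gripper_force: 40.0
```

>>> servo_tool(increments=[{"slide":[0,0,0.6],"dr":[0,0,0],"jaw":1},{"slide":[0,0,1.2],"dr":[0,0,0],"jaw":1},{"slide":[0,0,1.2],"dr":[0,0,0],"jaw":1}])

```text
t: 12.95
tool_pos: [0.5874, 0.2395, 0.2948]
orientation: [-3.108, -0.457, -0.001]
force: [4.3, 0.8, 7.6]
opening: 0.0119
gripper_force: 40.0
```

>>> servo_tool(increments=[{"slide":[0,0,0.8],"dr":[0,0,0],"jaw":1},{"slide":[0,0,0.8],"dr":[0,0,0],"jaw":1}])

```text
t: 13.15
tool_pos: [0.5875, 0.2396, 0.2947]
orientation: [-3.108, -0.457, -0.002]
force: [2.3, 0.6, 11.6]
opening: 0.0119
gripper_force: 40.0
```

>>> servo_tool(increments=[{"slide":[0,0,-2],"dr":[0,0,0],"jaw":1},{"slide":[0,0,-3.5],"dr":[0,0,0],"jaw":1},{"slide":[0,0,-3.5],"dr":[0,0,0],"jaw":1}])

```text
t: 13.45
tool_pos: [0.5871, 0.2394, 0.2953]
orientation: [3.108, 0.457, -0.001]
force: [8.0, 2.6, -3.3]
opening: 0.0117
gripper_force: 40.0
```

>>> servo_tool(increments=[{"slide":[0,0,-1],"dr":[0,0,0],"jaw":1},{"slide":[0,0,-1.5],"dr":[0,0,0],"jaw":1},{"slide":[0,0,-1.5],"dr":[0,0,0],"jaw":1}])

```text
t: 13.75
tool_pos: [0.5868, 0.2393, 0.2956]
orientation: [3.108, 0.457, -0.004]
force: [8.0, 3.6, -9.3]
opening: 0.0118
gripper_force: 40.0
```

An upward tug of about 7 N is resisted within 0.9 mm of the stop, so the catch has locked. I'll settle it back down and release.

>>> servo_tool(increments=[{"slide":[0,0,2],"dr":[0,0,0],"jaw":1},{"slide":[0,0,4.3],"dr":[0,0,0],"jaw":1},{"slide":[0.8,0.3,5],"dr":[0,0,0],"jaw":1},{"slide":[0.8,0.3,5],"dr":[0,0,0],"jaw":1},{"slide":[0.8,0.3,4.5],"dr":[0,0,0],"jaw":0.75},{"slide":[0.8,0.3,4.5],"dr":[0,0,0],"jaw":0.6},{"slide":[0.8,0.3,4.5],"dr":[0,0,0],"jaw":0.45},{"slide":[0.8,0.3,4.5],"dr":[0,0,0],"jaw":0.45},{"slide":[0.8,0.3,4.5],"dr":[0,0,0],"jaw":0.45}])

```text
t: 14.65
tool_pos: [0.5878, 0.2394, 0.2931]
orientation: [3.108, 0.457, -0.002]
force: [-1.2, 0.6, 0.2]
opening: 0.0471
gripper_force: 0.0
```

>>> servo_tool(increments=[{"slide":[0,0,-10],"dr":[0,0,0],"jaw":0.45},{"slide":[0,0,-30],"dr":[0,0,0],"jaw":0.45},{"slide":[0,0,-60],"dr":[0,0,0],"jaw":0.45},{"slide":[10,0,-90],"dr":[0,0,0],"jaw":0.3},{"slide":[20,0,-120],"dr":[0,0,0],"jaw":0},{"slide":[40,0,-140],"dr":[0,0,0],"jaw":0},{"slide":[40,0,-140],"dr":[0,0,0],"jaw":0},{"slide":[40,0,-140],"dr":[0,0,0],"jaw":0}])

```text
t: 15.45
tool_pos: [0.6263, 0.2509, 0.4337]
orientation: [-3.108, -0.457, -0.0]
force: [-0.8, -0.1, -0.8]
opening: 0.0867
gripper_force: 0.0
```

```bash
python3 - <<'E'
from h import *
im,d,P,s=grab('wrist');X=cloud(d,P);V=toU(X);hsv=cv2.cvtColor(im,cv2.COLOR_RGB2HSV)
red=((hsv[...,0]<8)|(hsv[...,0]>172))&(hsv[...,1]>140)&(d>0)&(abs(V[...,0]+35)<45)&(abs(V[...,1])<60)
for a,b in((45,61),(62,72),(115,135)):
    q=V[red&(V[...,2]>a)&(V[...,2]<b)];print(a,len(q),np.percentile(q,[1,50,99],axis=0).round(1).tolist() if len(q) else '')
q=V[red&(V[...,2]>50)&(V[...,2]<61)&(V[...,0]<-10)];print('tilt',np.linalg.lstsq(np.c_[q[:,:2],np.ones(len(q))],q[:,2],rcond=None)[0])
im2,d2,P2,s=grab('scene')
cv2.imwrite('pics/fin.png',np.hstack([cv2.resize(im[240:480,200:440],(400,400)),cv2.resize(im2[125:225,275:375],(400,400),interpolation=cv2.INTER_CUBIC)])[...,::-1]);print(s['t'],s['tool_pos'],s['force'])
E
```

```text
45 3265 [[-67.1, -45.2, 52.6], [-35.1, -12.2, 55.0], [-3.3, 38.8, 60.6]]
62 590 [[-67.5, -47.7, 62.0], [-32.1, 8.7, 64.6], [-3.7, 41.7, 71.5]]
115 748 [[-6.6, -46.6, 115.2], [-5.3, -10.8, 124.0], [-0.5, 40.8, 126.1]]
tilt [ 8.84478571e-03 -4.50390368e-04  5.53664026e+01]
15.5 [0.62587272 0.25079434 0.4324419 ] [-0.73377922  0.16517735  0.0465782 ]
```

View pics/fin.png

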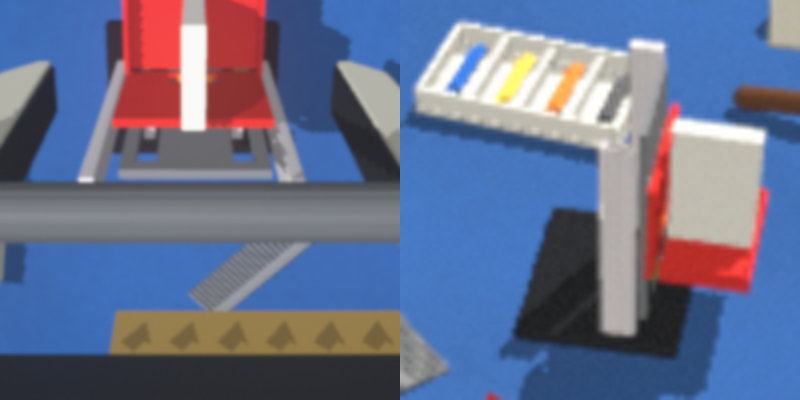

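The shelf hangs in both slots, and orange shows through its window at about (190,76) in the left panel. The tray floor top is at z 55–56, so the origin is at about 52, which is home, and the tilt is about 0.5°. Handing in.

```bash
python3 -c "
from plant import *
print(close_job())"
```

```text
the job is handed in; nothing more can be done
None
```

The large red shelf is hooked into both upper slots, pressed home, level and locked on the catch (an upward tug of about 7 N held); it has been released, nothing else was knowingly touched, and the job is handed in at about 15.5 s.

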